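# Fit the upper tier to the serving stand and hold the loaded stand up

## Task

Make the two-tier serving stand ready to carry: slide the loose upper tier (the small disc with the sleeve) down over the stand's post until it sits fully home on the post's flange. Then lift the whole stand, with the two shot glasses still standing on its tray, about 12 cm clear of the worktop and keep it level and still there; the program finishes while holding it up, nothing is put down. Leave the milk jug, cup and sugar shaker where they are.

Things in the scene. Friction and masses are not known exactly. Their poses are not given: they have to be found in the camera images.
- stand: Loose serving stand, about 0.45 kg: round wooden tray, 164 mm across its 16 mm high rim, floor 6 mm above the underside, with an upright round steel post in its centre and a shot glass either side. Origin: centre of the underside; z up the post. It stands upright on the worktop, either to the left or straight ahead of the robot; the tier lies at the other place.
- stand_seat (a point): Centre of the top of the post's flat stop flange (36 mm across), 80 mm above the stand's underside: the tier's origin comes here when fully home. Below the flange the post is 20 mm thick; above it a 16 mm round bar.
- stand_tip (a point): Tip of the post, 142 mm above the stand's underside. The 16 mm bar ends at 136 mm, then a cone narrows to 8 mm at the tip. With the tier fitted, the last 30 mm (24 mm bar, 6 mm cone) stand bare above its sleeve, and the loaded stand can be gripped there; it is balanced about the post.
- tier: Loose upper tier, about 0.15 kg: flat wooden disc, 100 mm across, 6 mm thick, with an upright steel sleeve on its middle (36 mm outside, 26 mm high) to grip from outside. A 20 mm bore runs through both: 2 mm play all round the 16 mm bar. Lies on the worktop, sleeve up, and goes on the post that way up, at any turn. Origin: centre of the underside; z up along the bore.
- tier_hub_top (a point): Centre of the sleeve's top mouth, 32 mm above the tier's underside.
- shot_glass_a: Shot glass, 49 mm across the rim, 38 mm at the foot, 62 mm high, 0.07 kg, standing loose on the stand's tray about 48 mm from the post. Origin: centre of its underside; z up. Its top is 12 mm below the flange's top.
- shot_glass_b: The other shot glass, the same, on the opposite side of the post.
- milk_pitcher: Bystander: steel milk jug, 75 x 114 x 100 mm high, right of the work. Origin: underside.
- cup_00: Bystander: white cup upside down, 74 x 100 x 55 mm high, behind the work. Origin: underside.
- sugar_shaker: Bystander: sugar shaker, 44 mm across, 90 mm high, far right. Origin: underside.
Things that resemble listed ones, but are neither listed nor needed, are in the scene too. Leave any green or purple look-alike of the shot_glass_a alone.

How it is judged:
By the outcome, as a careful person would: the job done as asked, in the order asked, and still so for the second after the job is handed in, while the arm keeps its last pose, push and grip.
It also fails if it takes over 58 s, if anything falls off the work surface, if the arm or the gripper's body presses on something with over 40 N, if the wrist force passes 120 N, or if a joint passes its speed limit or range.

## Robot

A 7-joint arm with a two-finger parallel gripper is mounted at the origin on a cart in front of the work surface, level with it; the furniture and walls round the work are solid. World frame = base frame: x ahead of the robot, y to its left, z up, the work surface at z = 0. Lengths are in m, angles in rad, forces in N, time in s.
With the tool pointing down it reaches from about 0.425 to 1.025 m from the base axis. Payload 3.6 kg.
Tool frame: the origin (TCP) lies between the finger pads; the fingertips stand arm.finger_overhang ahead of it and the grasp point (between the pads) is the TCP (arm.finger_overhang is the distance from the TCP to the fingertips, in m); z points along the fingers, y is the line along which they close (so a half turn about z gives the same grasp; the last joint's range is limited). The gripper opens to 85 mm and grips with 20 to 120 N. Pads are 22 mm wide; open, the fingers measure 114 mm over their backs; the gripper's body (76 mm by 85 mm) begins 54 mm behind the grasp point. The pads swing forward as they close: fully open they stand 13 mm farther back than shut.
Start: joints at [1.048, 0.591, 0.048, 1.609, -0.033, 0.943, -0.034], TCP at [0.302, -0.659, 0.25] pointing down, gripper open.
Joint ranges: [-2.69, 2.69], [-0.47, 2.24], [-1.27, 1.36], [0.19, 2.51], [-1.53, 4.68], [0.08, 2.07], [-3.09, 3.09]. Speed limits (rad/s): [2.57, 2.57, 3.14, 3.14, 3.14, 3.14, 3.14].

## Interface

Orientations are given as a 3x3 rotation matrix whose columns are the frame's x, y, z axes.
In Python, from rig import arm, eyes gives the robot as it stands.
- The arm moves only by the tool carry_out, never from a script. Its argument "steps" is a list of rows, each a list of 7 numbers: the finger opening in m, from 0 to 0.0854, then the shift along the tool's x, y, z in m, then the turn, a rotation vector about the tool's x, y, z in degrees. In form: [[gripper, tx, ty, tz, rx, ry, rz], ...]. A call has 1 to 20 rows; each row is the pose to reach, as a shift and turn from the pose commanded when the call began, along the tool's axes at that moment; what a row does not reach only later rows make up. A row lasts 1/8 s, in which the tool goes at most 62.5 mm and 10.7 degrees, less where a joint would pass 70% of its speed; a pose out of reach is approached as far as the arm can. A call with a gripper value outside its range is refused whole. The fingers move at their own pace and stop on an object; "grip_force" is the grip in N (left out, the last holds). Time passes only in rows, so rows that repeat a pose let the fingers close. It gives the time, the measured TCP pose, the force, the opening and the grip force at its end, in the units of the state.
- arm.observe(): the state, without advancing time (a new reading comes with each control period).
- eyes.snapshot(name): name is "scene" or "top"; returns a dict with "img" (400x640x3 uint8, red, green, blue), "mtx" (3x3 intrinsics, pixels), "k1" (the pictures are not rectified: a ray, as slopes to the right and down, at radius r is drawn at 1 + k1 r^2 times it, then the intrinsics apply), "R" (3x3) and "t" (3): a world point X has camera coordinates R X + t. Camera axes: x right, y down, z forward; pixel columns grow to the right and rows downward; lengths in m; the calibration is good to about 2 mm. A picture is of the moment at which its call begins. There is no depth.
- arm.job_done(): hands the job in; it is judged then, once.
The state is a dict: "clock": time; "qpos": joint angles; "qvel": joint speeds; "tau": joint torques, N m; "ee_pos": TCP position; "ee_rot": TCP orientation; "force": force on the tool from outside, world axes, zero at the start; "torque": the same for the moment, N m; "gripper_width": finger opening in m; "grip_force": force on a finger pad.
Only numpy, scipy, OpenCV 4.12 (cv2) and the standard library are available. Lean on these libraries where they do the work, as an engineer would, in place of code of your own. Each camera call takes 0.05 s, during which the arm holds its last target. There are 200 camera calls.

## Working session

There is one attempt and no reset: what is moved stays moved. The work goes in short steps, Python scripts to look and compute and a tool call to move; the robot and the scene stay as the last step left them, time stands still between calls to the robot, and variables do not carry over. Pictures are saved under pics/ and viewed, at most 10 in all, crops included, and the job is handed in when it is done.

Besides the shell and the picture viewer there is one more tool, called after "Request:" as name([rows], argument=value, ...), one row to a line, values as JSON. carry_out: Moves the arm, as the interface text tells. Its arguments: {"type":"object","properties":{"steps":{"type":"array","items":{"type":"array","items":{"type":"number"}}},"grip_force":{"type":"number"}},"required":["steps"]}

```bash
mkdir -p pics; ls
cat > h.py <<'E'
import numpy as np, cv2
from rig import arm, eyes
def snap(n):
    s=eyes.snapshot(n); return s
def save(s,f): cv2.imwrite(f,cv2.cvtColor(s['img'],cv2.COLOR_RGB2BGR))
def proj(s,X):
    c=np.atleast_2d(X)@np.array(s['R']).T+s['t']; p=c[:,:2]/c[:,2:]
    p=p*(1+s['k1']*(p**2).sum(1,keepdims=True)); K=np.array(s['mtx'])
    return p@K[:2,:2].T+K[:2,2]
def ray(s,uv):
    K=np.array(s['mtx']); R=np.array(s['R'])
    p=cv2.undistortPoints(np.array([[uv]],float),K,np.array([s['k1'],0,0,0.]))[0,0]
    return -R.T@s['t'], R.T@np.r_[p,1]
def atz(s,uv,z):
    o,d=ray(s,uv); return o+d*(z-o[2])/d[2]
def tri(s1,u1,s2,u2):
    o1,d1=ray(s1,u1);o2,d2=ray(s2,u2)
    a,b=np.linalg.lstsq(np.c_[d1,-d2],o2-o1,rcond=None)[0]
    return (o1+a*d1+o2+b*d2)/2, np.linalg.norm(o1+a*d1-o2-b*d2)
E
python3 - <<'E'
from h import *
for n in('scene','top'):
    s=snap(n);save(s,f'pics/{n}0.png');o,_=ray(s,(320,200));print(n,o,s['k1'],s['mtx'][0][0])
o=arm.observe();print(o);print(arm.finger_overhang)
E
```

```text
pics
scene [0.11356421 0.6004869  1.05445104] -0.02150344557618528 390.16175470746975
top [ 0.46435706 -0.03862217  1.11895474] -0.03140831902956499 377.3350583441754
{'clock': 0.1, 'qpos': array([ 1.04750125,  0.59202835,  0.04827929,  1.60968491, -0.03333855,
        0.94272453, -0.03367805]), 'qvel': array([ 6.07079210e-04, -2.60717543e-03,  8.84579127e-06, -3.36146462e-03,
        1.92380890e-03, -1.76223595e-05, -4.86989595e-04]), 'tau': array([ 5.01199829e-03, -5.49998546e+01,  1.55323494e+00, -1.98823661e+01,
        9.72474081e-03,  3.82108570e-03, -1.91789070e-05]), 'ee_pos': array([ 0.30183427, -0.6584019 ,  0.24925727]), 'ee_rot': array([[ 9.09009210e-01,  4.16775027e-01, -9.12762686e-04],
       [ 4.16776021e-01, -9.09007380e-01,  1.82519441e-03],
       [-6.90125664e-05, -2.03953613e-03, -9.99997918e-01]]), 'force': array([ 0.10276546, -0.16668808, -1.22467333]), 'torque': array([ 0.01446809, -0.02806636, -0.0377775 ]), 'grip_force': 0.0, 'gripper_width': 0.08542928873437997}
0.019
```

View pics/scene0.png

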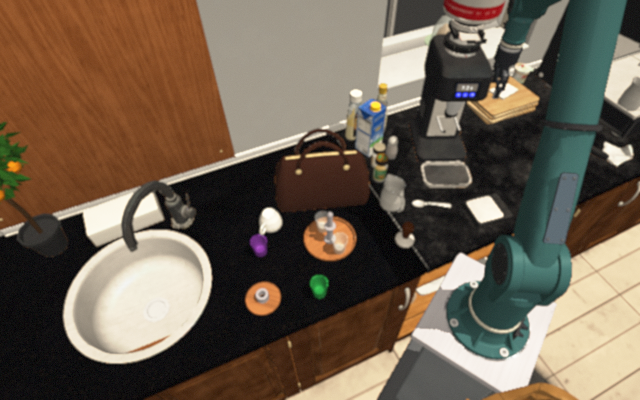

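View pics/top0.png

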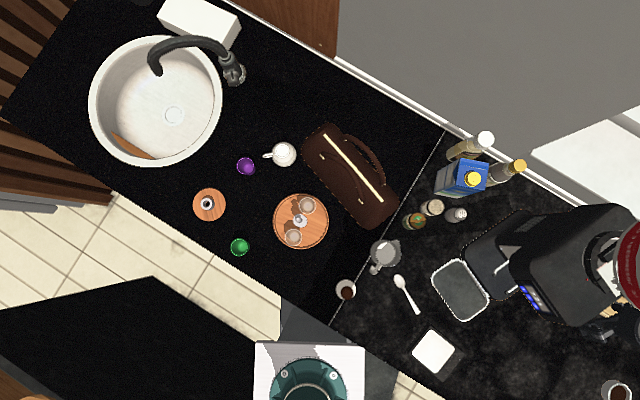

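The scene picture shows the stand at (330,238) and the tier at (263,297). In the top picture the stand is at (301,221), the tier at (209,204), and the green and purple look-alikes at (240,247) and (246,166). Next I'll measure these.

Run:
```python
from h import *
rows=[]
S={}
for n,a,b in(('scene',(331,240),(263,298)),('top',(301,221),(209,204))):
    s=snap(n);S[n]=s
    hsv=cv2.cvtColor(s['img'],cv2.COLOR_RGB2HSV)
    m=((hsv[...,0]<20)&(hsv[...,1]>90)&(hsv[...,2]>80)).astype(np.uint8)
    for nm,c,r,z in(('stand',a,36,.016),('tier',b,22,.006)):
        mm=np.zeros_like(m);cv2.circle(mm,c,r,1,-1);mm&=m
        k,l,st,ce=cv2.connectedComponentsWithStats(mm)
        i=1+np.argmax(st[1:,4]);pts=cv2.findNonZero((l==i).astype(np.uint8))
        hull=cv2.convexHull(pts).reshape(-1,2).astype(float)
        W=np.array([atz(s,u,z)[:2] for u in hull])
        # circle fit
        A=np.c_[2*W,np.ones(len(W))];q=np.linalg.lstsq(A,(W**2).sum(1),rcond=None)[0]
        print(n,nm,q[:2],'R',np.sqrt(q[2]+q[0]**2+q[1]**2),'reach',np.hypot(*q[:2]))
        x,y=c;cr=s['img'][y-40:y+40,x-40:x+40];rows.append(cv2.resize(cr,(300,300),interpolation=cv2.INTER_CUBIC))
im=np.vstack([np.hstack(rows[:2]),np.hstack(rows[2:])])
save({'img':im},'pics/crop.png')
for n in S: print(n,proj(S[n],[[.6,0,0],[.6,.1,0],[.7,0,0]]).round(1).tolist())
```

```text
scene stand [0.50458384 0.03861192] R 0.08471567615404703 reach 0.5060590168906107
scene tier [0.54765596 0.31398291] R 0.052711867196814914 reach 0.6312783218711387
top stand [0.50325056 0.03813108] R 0.0822300444724394 reach 0.5046930841797472
top tier [0.54555946 0.31396471] R 0.04994204535852624 reach 0.62945131727171
scene [[312.8, 218.2], [294.4, 238.8], [289.5, 204.8]]
top [[314.4, 188.9], [281.0, 188.0], [315.4, 155.9]]
```

View pics/crop.png

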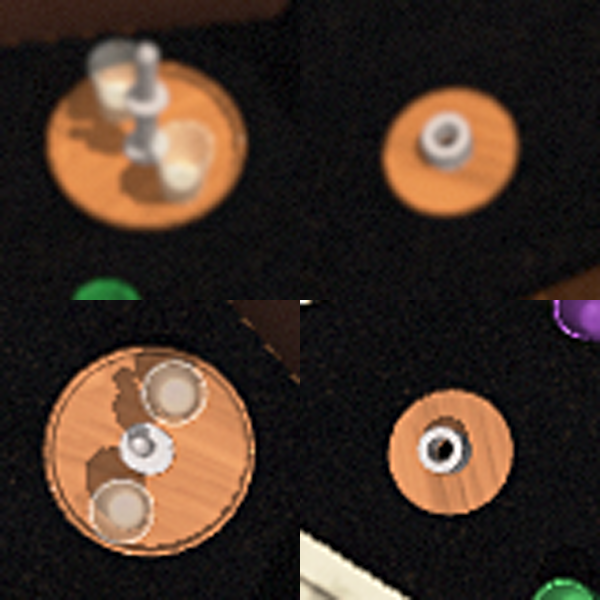

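The crops show the post tip in the scene view at about (330,213). The glasses in the top view are at about (307,206) and (293,237), both standing. The stand is at (0.504,0.038) and the tier at (0.546,0.314), with fitted sizes that match the given ones. Before moving I'll check the tip, the bore mouth and the clearance to the coffee machine.

Run:
```python
from h import *
s=snap('scene');t=snap('top')
f=80/300
print('tip',tri(s,(291+147*f,200+50*f),t,(261+142*f,181+141*f)))
print('hubtop s,t',atz(s,(223+(446-300)*f,258+135*f),.032),atz(t,(169+143*f,164+150*f),.032), tri(s,(223+146*f,258+135*f),t,(169+143*f,164+150*f)))
print('flange',atz(s,(291+146*f,200+97*f),.08),atz(t,(261+147*f,181+150*f),.08))
print('TCP px',proj(s,[arm.observe()['ee_pos']]),proj(t,[arm.observe()['ee_pos']]))
for u in((420,150),(465,155),(440,105),(385,205),(403,240)):print(u,atz(s,u,0)[:2])
print('machine top corner', [tri(s,(487,77),t,(541,310)),tri(s,(437,70),t,(500,250))])
for u in((525,318),(440,262),(515,275)):print('top',u,atz(t,u,0)[:2],atz(t,u,.3)[:2])
```

```text
tip (array([0.50505348, 0.0339087 , 0.13654889]), np.float64(0.0013756166944566088))
hubtop s,t [0.54592671 0.3142766  0.032     ] [0.54386202 0.31014409 0.032     ] (array([0.54575728, 0.31241162, 0.02822934]), np.float64(0.003769440219537428))
flange [0.50329855 0.03893038 0.08      ] [0.5002528  0.03383501 0.08      ]
TCP px [[494.03912383  88.15069316]] [[596.95097101 313.38774374]]
(420, 150) [ 0.454003   -0.49882053]
(465, 155) [ 0.30103027 -0.5718595 ]
(440, 105) [ 0.50863179 -0.79904556]
(385, 205) [ 0.43035887 -0.1867079 ]
(403, 240) [ 0.31232416 -0.09564224]
machine top corner [(array([ 0.31724567, -0.45870288,  0.39332667]), np.float64(0.03466069353588173)), (array([ 0.43301269, -0.36277046,  0.42728782]), np.float64(0.027255160124138145))]
top (525, 318) [ 0.23814042 -0.62341842] [ 0.29879077 -0.46663024]
top (440, 262) [ 0.39380215 -0.37448909] [ 0.41271844 -0.2844407 ]
top (515, 275) [ 0.36140322 -0.59520639] [ 0.38900591 -0.44598206]
```

Request:
carry_out([
  [0.085,0,-0.05,0,0,0,0],
  [0.085,0,-0.1,0,0,0,0],
  [0.085,0,-0.15,0,0,0,0],
  [0.085,0,-0.2,0,0,0,0],
  [0.085,0,-0.25,0,0,0,0],
  [0.085,0,-0.285,0,0,0,0],
  [0.085,0,-0.285,0,0,0,0],
])

```text
clock: 1.18
ee_pos: [0.1817, -0.397, 0.2502]
ee_rot: [[0.909, 0.417, -0.001], [0.417, -0.909, 0.002], [-0.0, -0.003, -1.0]]
force: [-0.5, -0.6, 0.6]
gripper_width: 0.085
grip_force: 0.0
```

Request:
carry_out([
  [0.085,0.0574,-0.0038,0,0,0,-7.5],
  [0.085,0.1139,-0.015,0,0,0,-15],
  [0.085,0.1684,-0.0335,0,0,0,-22.5],
  [0.085,0.22,-0.0589,0,0,0,-30],
  [0.085,0.2679,-0.0909,0,0,0,-37.5],
  [0.085,0.3111,-0.1289,0,0,0,-45],
  [0.085,0.3491,-0.1721,0,0,0,-52.5],
  [0.085,0.3811,-0.22,0,0,0,-60],
  [0.085,0.3811,-0.22,0,0,0,-60],
])

```text
clock: 2.3
ee_pos: [0.4408, -0.0364, 0.251]
ee_rot: [[0.084, 0.996, 0.003], [0.996, -0.084, 0.003], [0.003, 0.003, -1.0]]
force: [-0.2, -1.0, -0.8]
gripper_width: 0.0851
grip_force: 0.0
```

Request:
carry_out([
  [0.085,0.052,0.0106,0.0,0,0,-5],
  [0.085,0.104,0.0213,0.0,0,0,-10],
  [0.085,0.156,0.032,0.02,0,0,-15],
  [0.07,0.208,0.0426,0.04,0,0,-20],
  [0.06,0.26,0.0532,0.06,0,0,-25],
  [0.06,0.312,0.064,0.08,0,0,-30],
  [0.06,0.3628,0.0745,0.1,0,0,-35],
  [0.06,0.3628,0.0745,0.1,0,0,-35],
  [0.06,0.3628,0.0745,0.1,0,0,-35],
  [0.06,0.3628,0.0745,0.1,0,0,-35],
])

```text
clock: 3.55
ee_pos: [0.547, 0.3107, 0.1505]
ee_rot: [[-0.492, 0.871, 0.001], [0.871, 0.492, -0.002], [-0.002, -0.0, -1.0]]
force: [0.3, -0.6, -0.2]
gripper_width: 0.0599
grip_force: 0.0
```

Run:
```python
from h import *
s=snap('scene');t=snap('top')
o=arm.observe();p=o['ee_pos'];R=o['ee_rot'];print(o['clock'],p,R.round(4).tolist(),o['gripper_width'],o['qpos'].round(2))
c=[]
for q in(s,t):
    print(proj(q,[p,p+R[:,2]*.019,p+R@[0,.03,.019],p+R@[0,-.03,.019]]).round(1).tolist())
    x,y=proj(q,[[.546,.313,.05]])[0].astype(int);print(x,y)
    c.append(cv2.resize(q['img'][y-40:y+40,x-40:x+40],(400,400),interpolation=cv2.INTER_CUBIC))
save({'img':np.hstack(c)},'pics/c2.png')
```

```text
3.65 [0.54682981 0.31123244 0.15078589] [[-0.4923, 0.8705, 0.0009], [0.8705, 0.4923, -0.0009], [-0.0012, 0.0003, -1.0]] 0.060111940366867164 [-0.25  0.64 -0.49  1.89  0.44  0.72 -0.48]
[[256.2, 272.8], [257.3, 276.3], [246.2, 275.3], [268.5, 277.3]]
261 290
[[192.5, 199.1], [195.0, 199.8], [190.1, 189.9], [200.0, 209.8]]
204 202
```

View pics/c2.png

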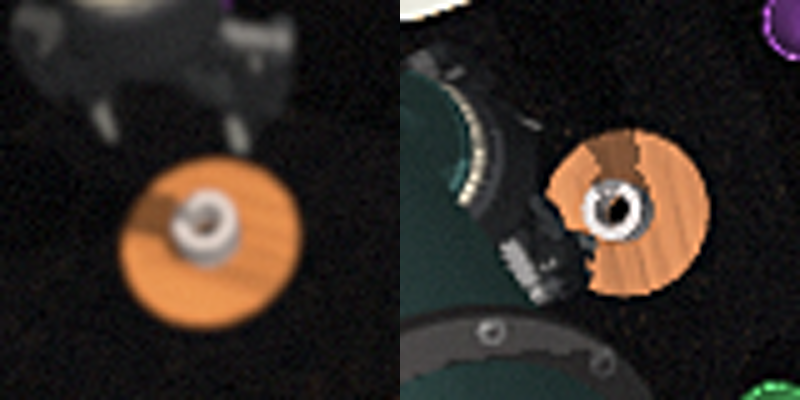

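Request:
carry_out([
  [0.06,0,0,0.04,0,0,0],
  [0.06,0,0,0.08,0,0,0],
  [0.06,0,0,0.105,0,0,0],
  [0.06,0,0,0.118,0,0,0],
  [0.06,0,0,0.118,0,0,0],
])

```text
clock: 4.28
ee_pos: [0.5461, 0.3125, 0.0321]
ee_rot: [[-0.494, 0.87, -0.001], [0.87, 0.494, -0.001], [-0.0, -0.001, -1.0]]
force: [-0.1, 0.7, 0.1]
gripper_width: 0.0598
grip_force: 0.0
```

Request:
carry_out([
  [0.03,0,0,0,0,0,0],
  [0.03,0,0,0,0,0,0],
  [0.03,0,0,0,0,0,0],
  [0.03,0,0,0,0,0,0],
  [0.03,0,0,0,0,0,0],
], grip_force=50)

```text
clock: 4.9
ee_pos: [0.5472, 0.3137, 0.034]
ee_rot: [[-0.494, 0.869, 0.002], [0.869, 0.494, 0.001], [-0.0, 0.003, -1.0]]
force: [-1.1, -1.9, 6.9]
gripper_width: 0.0347
grip_force: 49.8
```

Request:
carry_out([
  [0.03,0,0,-0.02,0,0,0],
  [0.03,0,0,-0.06,0,0,0],
  [0.03,0,0,-0.11,0,0,0],
  [0.03,0,0,-0.16,0,0,0],
  [0.03,0,0,-0.21,0,0,0],
  [0.03,0,0,-0.218,0,0,0],
  [0.03,0,0,-0.218,0,0,0],
])

```text
clock: 5.78
ee_pos: [0.5459, 0.3126, 0.2508]
ee_rot: [[-0.494, 0.869, 0.001], [0.869, 0.494, -0.0], [-0.001, 0.0, -1.0]]
force: [-0.9, -0.7, -1.4]
gripper_width: 0.0342
grip_force: 50.4
```

Run:
```python
from h import *
s=snap('scene');t=snap('top')
o=arm.observe();p=o['ee_pos'];R=o['ee_rot'];print(o['clock'],p,R.round(4).tolist(),o['gripper_width'],o['force'])
u=p+R[:,2]*.033
c=[];a=np.linspace(0,6.28,60)
for q,w in((s,u),(t,u)):
    im=q['img'].copy()
    x,y=proj(q,[w])[0].astype(int);print(x,y)
    cr=cv2.resize(im[y-40:y+40,x-40:x+40],(400,400),interpolation=cv2.INTER_CUBIC)
    for P in proj(q,w+.05*np.c_[np.cos(a),np.sin(a),0*a]): cv2.circle(cr,tuple(((P-(x,y)+40.5)*5).astype(int).tolist()),1,(0,255,255),-1)
    c.append(cr)
save({'img':np.hstack(c)},'pics/c3.png')
```

```text
5.875 [0.54517645 0.31177839 0.24859479] [[-0.4943, 0.8693, -0.0029], [0.8693, 0.4943, -0.0023], [-0.0006, -0.0037, -1.0]] 0.03433073374237399 [-0.35310699 -0.11411284 -1.68487081]
252 260
182 197
```

View pics/c3.png

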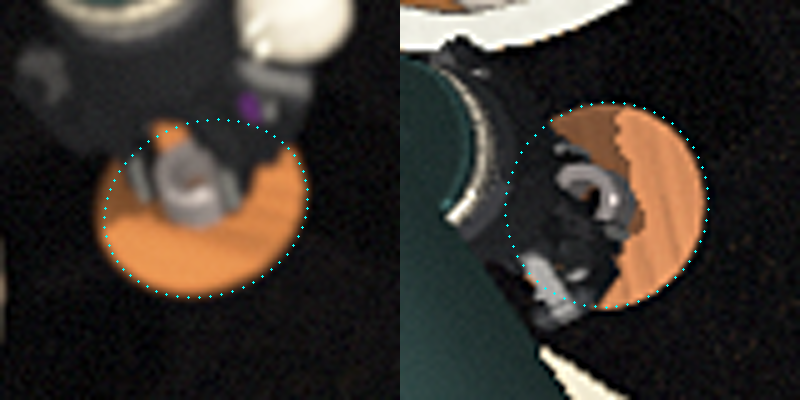

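The tier is gripped level, with its disc within 2–4 mm of the predicted outline in both views. Next I'll carry it over the stand at the same yaw, so that the sideways grasp offset cancels.

Request:
carry_out([
  [0.03,-0.031,-0.0247,0,0,0,0],
  [0.03,-0.0727,-0.0576,0,0,0,0],
  [0.03,-0.1091,-0.0864,0,0,0,0],
  [0.03,-0.1455,-0.1153,0,0,0,0],
  [0.03,-0.1818,-0.1441,0,0,0,0],
  [0.03,-0.207,-0.164,0,0,0,0],
  [0.03,-0.2182,-0.1729,0,0,0,0],
  [0.03,-0.2182,-0.1729,0,0,0,0],
  [0.03,-0.2182,-0.1729,0,0,0,0],
])

```text
clock: 7.0
ee_pos: [0.5041, 0.0398, 0.2502]
ee_rot: [[-0.496, 0.868, 0.0], [0.868, 0.496, 0.001], [0.001, 0.001, -1.0]]
force: [-0.5, -0.4, -1.6]
gripper_width: 0.0347
grip_force: 50.4
```

Run:
```python
from h import *
s=snap('scene');t=snap('top')
o=arm.observe();p=o['ee_pos'];R=o['ee_rot'];print(o['clock'],p,R.round(4).tolist(),o['gripper_width'],o['force'])
c=[];a=np.linspace(0,6.28,60)
C=np.c_[np.cos(a),np.sin(a),0*a]
for q in(s,t):
    x,y=proj(q,[[.5035,.0377,.12]])[0].astype(int);print(x,y)
    cr=cv2.resize(q['img'][y-40:y+40,x-40:x+40],(400,400),interpolation=cv2.INTER_CUBIC)
    b=np.array([.5035,.0377,0])
    for D in(np.r_[p[:2],.218]+.05*C,b+[0,0,.016]+.082*C,b+[0,0,.08]+.018*C,b+[0,0,.136]+.008*C):
        for P in proj(q,D): cv2.circle(cr,tuple(((P-(x,y)+40.5)*5).astype(int).tolist()),1,(0,255,255),-1)
    c.append(cr)
save({'img':np.hstack(c)},'pics/c4.png')
```

```text
7.1 [0.50410687 0.03981702 0.2503516 ] [[-0.4968, 0.8679, 0.0004], [0.8679, 0.4968, 0.0011], [0.0008, 0.0009, -1.0]] 0.034676086719300975 [-0.14825275 -0.14368401 -2.05966828]
330 217
297 219
```

View pics/c4.png

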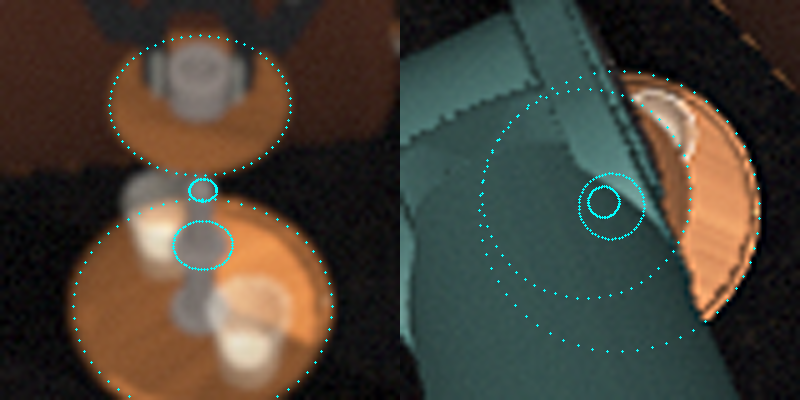

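Request:
carry_out([
  [0.03,0,0,0.03,0,0,0],
  [0.03,0,0,0.055,0,0,0],
  [0.03,0,0,0.06,0,0,0],
  [0.03,0,0,0.06,0,0,0],
])

```text
clock: 7.6
ee_pos: [0.5042, 0.0387, 0.1905]
ee_rot: [[-0.495, 0.869, 0.0], [0.869, 0.495, 0.0], [0.0, 0.0, -1.0]]
force: [0.7, -0.2, -1.1]
gripper_width: 0.0343
grip_force: 50.3
```

Run:
```python
from h import *
P=[];I=[]
for i in range(6):
    s=snap('scene');I.append(s['img'].astype(float));o=arm.observe();P.append(o['ee_pos'])
p=np.mean(P,0);print(o['clock'],p,np.std(P,0),o['force'])
g=np.mean(I,0);np.save('g.npy',g)
a=np.linspace(0,2*np.pi,180,endpoint=False);C=np.c_[np.cos(a),np.sin(a),0*a]
cam,_=ray(s,(320,200))
def score(c,r,zt,zb,sel):
    w=cam[:2]-c;w/=np.linalg.norm(w);d=C[:,:2]@w
    out=0
    for k,sg in((r-.003,1),(r+.003,-1)):
        q=np.c_[c+k*C[:,:2],np.where(d>0,zb,zt)]
        u=proj(s,q).astype(np.float32)[sel(d)]
        v=cv2.remap(g.astype(np.float32),u[:,0].reshape(-1,1),u[:,1].reshape(-1,1),cv2.INTER_LINEAR)[:,0]
        out=out+sg*(v[:,0]-v[:,2])
    return out.mean()
def fit(c0,*a):
    c=np.array(c0)
    for h in(.002,.0005):
        G=[(score(c+[i*h,j*h],*a),i,j) for i in range(-6,7) for j in range(-6,7)]
        b=max(G);c=c+[b[1]*h,b[2]*h]
    return c,b[0]
z=p[2]-.032
for nm,sel in(('front+sides',lambda d:d>-.2),('front',lambda d:d>.2)):
    print('tier',nm,fit(p[:2],.05,z+.006,z,sel))
for zb in(0,.016):print('tray',zb,fit((.5035,.0377),.082,.016,zb,(lambda d:d>-.3)))
x,y=proj(s,[[.5035,.0377,.13]])[0].astype(int);print(x,y)
cr=cv2.resize(g[y-30:y+30,x-30:x+30].astype(np.uint8),(600,600),interpolation=cv2.INTER_CUBIC)
b=np.array([.5035,.0377,0])
for D in(np.r_[p[:2],z]+.05*C,b+[0,0,.016]+.082*C,b+[0,0,.08]+.018*C,b+[0,0,.142]+.004*C,b+[0,0,.09]+.008*C):
    for Q in proj(s,D): cv2.circle(cr,tuple(((Q-(x,y)+30.5)*10).astype(int).tolist()),1,(0,255,255),-1)
save({'img':cr},'pics/c5.png')
```

```text
7.9 [0.50451834 0.03828277 0.19115046] [0.00013175 0.00025628 0.00011813] [ 1.05852795 -0.46801922 -1.47068008]
tier front+sides (array([0.50651834, 0.03678277]), np.float32(35.2432))
tier front (array([0.50651834, 0.03678277]), np.float32(31.266422))
tray 0 (array([0.5075, 0.0342]), np.float32(54.957905))
tray 0.016 (array([0.502 , 0.0412]), np.float32(55.26979))
330 215
```

View pics/c5.png

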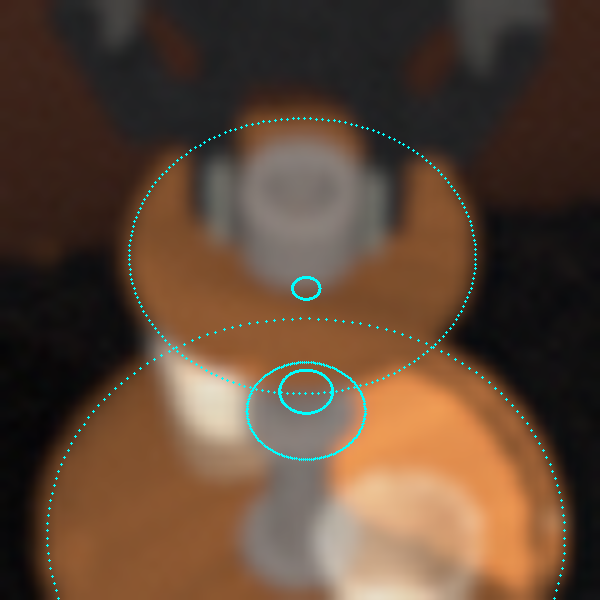

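The tier lines up sideways with the post: sleeve and disc centre at column 302, flange centre at column 302 in the crop. I'll descend in stages and watch the force.

Request:
carry_out([
  [0.03,0,0,0.012,0,0,0],
  [0.03,0,0,0.018,0,0,0],
  [0.03,0,0,0.024,0,0,0],
  [0.03,0,0,0.024,0,0,0],
])

```text
clock: 8.4
ee_pos: [0.5037, 0.0379, 0.1657]
ee_rot: [[-0.494, 0.869, -0.001], [0.869, 0.494, 0.0], [0.0, -0.001, -1.0]]
force: [-0.1, 0.2, -1.5]
gripper_width: 0.0343
grip_force: 50.3
```

Request:
carry_out([
  [0.03,0,0,0.005,0,0,0],
  [0.03,0,0,0.01,0,0,0],
  [0.03,0,0,0.01,0,0,0],
])

```text
clock: 8.78
ee_pos: [0.5037, 0.0378, 0.1559]
ee_rot: [[-0.494, 0.869, -0.001], [0.869, 0.494, -0.0], [0.0, -0.001, -1.0]]
force: [0.8, -0.6, -1.9]
gripper_width: 0.0342
grip_force: 50.3
```

Request:
carry_out([
  [0.03,0,0,0.008,0,0,0],
  [0.03,0,0,0.016,0,0,0],
  [0.03,0,0,0.024,0,0,0],
  [0.03,0,0,0.032,0,0,0],
  [0.03,0,0,0.037,0,0,0],
  [0.03,0,0,0.037,0,0,0],
])

```text
clock: 9.52
ee_pos: [0.5036, 0.0379, 0.1189]
ee_rot: [[-0.494, 0.869, -0.001], [0.869, 0.494, -0.0], [0.0, -0.001, -1.0]]
force: [0.3, 0.0, -1.4]
gripper_width: 0.0345
grip_force: 50.4
```

Request:
carry_out([
  [0.03,0,0,0.002,0,0,0],
  [0.03,0,0,0.004,0,0,0],
  [0.03,0,0,0.006,0,0,0],
  [0.03,0,0,0.006,0,0,0],
])

```text
clock: 10.02
ee_pos: [0.504, 0.0378, 0.1137]
ee_rot: [[-0.494, 0.869, 0.0], [0.869, 0.494, -0.001], [-0.001, 0.0, -1.0]]
force: [-0.3, -1.4, 2.4]
gripper_width: 0.0344
grip_force: 50.7
```

The contact force rises at TCP z 0.1137, which matches the home height. I'll release and back up.

Request:
carry_out([
  [0.03,0,0,0.001,0,0,0],
  [0.036,0,0,0.001,0,0,0],
  [0.045,0,0,0,0,0,0],
  [0.055,0,0,-0.002,0,0,0],
  [0.055,0,0,-0.015,0,0,0],
  [0.055,0,0,-0.035,0,0,0],
  [0.055,0,0,-0.035,0,0,0],
])

```text
clock: 10.9
ee_pos: [0.5051, 0.0382, 0.1499]
ee_rot: [[-0.494, 0.869, 0.004], [0.869, 0.494, 0.001], [-0.001, 0.004, -1.0]]
force: [0.3, 0.4, -0.5]
gripper_width: 0.0546
grip_force: 0.0
```

Run:
```python
from h import *
s=snap('scene');t=snap('top');o=arm.observe();p=o['ee_pos'];print(o['clock'],p,o['force'],o['gripper_width'])
a=np.linspace(0,2*np.pi,90,endpoint=False);C=np.c_[np.cos(a),np.sin(a),0*a]
x,y=proj(s,[[.5035,.0377,.1]])[0].astype(int)
cr=cv2.resize(s['img'][y-35:y+35,x-35:x+35],(560,560),interpolation=cv2.INTER_CUBIC)
b=np.array([.5037,.0378,0])
for D in(b+[0,0,.086]+.05*C,b+[0,0,.112]+.018*C):
    for Q in proj(s,D): cv2.circle(cr,tuple(((Q-(x,y)+35.5)*8).astype(int).tolist()),1,(0,255,255),-1)
save({'img':cr},'pics/c6.png')
```

```text
11.0 [0.50387745 0.03776414 0.14846363] [ 0.24687637  0.26817832 -0.27557647] 0.055068317444756
```

View pics/c6.png

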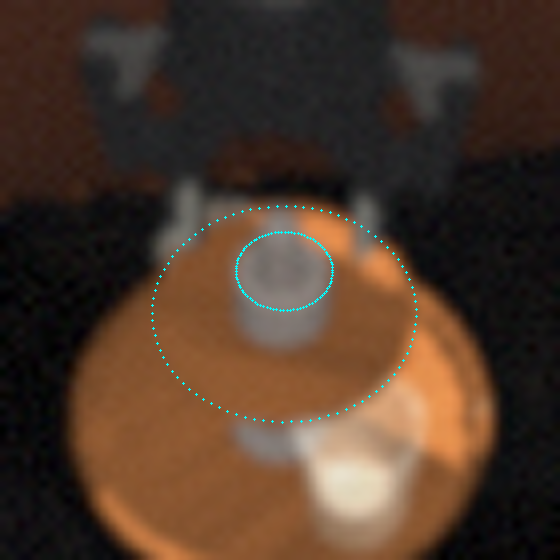

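The tier is seated: the sleeve mouth matches the predicted circle for home height, and the glasses are standing. Next I'll lower onto the bare bar and grip it.

Request:
carry_out([
  [0.045,0,0,0.006,0,0,0],
  [0.035,0,0,0.012,0,0,0],
  [0.028,0,0,0.012,0,0,0],
  [0.023,0,0,0.012,0,0,0],
  [0.02,0,0,0.012,0,0,0],
  [0.02,0,0,0.012,0,0,0],
], grip_force=40)

```text
clock: 11.75
ee_pos: [0.5039, 0.0379, 0.1364]
ee_rot: [[-0.494, 0.869, 0.0], [0.869, 0.494, 0.0], [-0.0, 0.0, -1.0]]
force: [-0.4, 0.3, 0.3]
gripper_width: 0.0205
grip_force: 0.0
```

Request:
carry_out([
  [0.017,0,0,0,0,0,0],
  [0.015,0,0,0,0,0,0],
  [0.01,0,0,0,0,0,0],
  [0.01,0,0,0,0,0,0],
], grip_force=40)

```text
clock: 12.25
ee_pos: [0.5047, 0.0384, 0.1367]
ee_rot: [[-0.494, 0.869, 0.002], [0.869, 0.494, 0.001], [-0.0, 0.002, -1.0]]
force: [2.1, 1.4, 2.3]
gripper_width: 0.0141
grip_force: 39.1
```

Request:
carry_out([
  [0.01,0,0,0,0,0,0],
  [0.01,0,0,0,0,0,0],
  [0.01,0,0,-0.001,0,0,0],
  [0.01,0,0,-0.003,0,0,0],
  [0.01,0,0,-0.006,0,0,0],
  [0.01,0,0,-0.01,0,0,0],
  [0.01,0,0,-0.015,0,0,0],
  [0.01,0,0,-0.02,0,0,0],
  [0.01,0,0,-0.025,0,0,0],
  [0.01,0,0,-0.028,0,0,0],
  [0.01,0,0,-0.03,0,0,0],
  [0.01,0,0,-0.03,0,0,0],
], grip_force=100)

```text
clock: 13.75
ee_pos: [0.5038, 0.0379, 0.1664]
ee_rot: [[-0.494, 0.869, 0.0], [0.869, 0.494, -0.0], [-0.0, 0.0, -1.0]]
force: [0.0, -0.1, -8.9]
gripper_width: 0.0126
grip_force: 97.7
```

Run:
```python
from h import *
s=snap('scene');t=snap('top');o=arm.observe();p=o['ee_pos'];print(o['clock'],p,o['force'],o['torque'],o['gripper_width'],o['grip_force'],o['ee_rot'].round(4).tolist())
c=[]
for q in(s,t):
    x,y=proj(q,[[.5035,.0377,.1]])[0].astype(int)
    c.append(cv2.resize(q['img'][y-45:y+45,x-45:x+45],(400,400),interpolation=cv2.INTER_CUBIC))
save({'img':np.hstack(c)},'pics/c7.png')
```

```text
13.85 [0.50369398 0.0378442  0.16619146] [ 0.02013723 -0.43568614 -8.72251289] [ 0.04480565 -0.00063381 -0.01265021] 0.012138198755049645 97.73963781539351 [[-0.4943, 0.8693, -0.0003], [0.8693, 0.4943, -0.0001], [0.0001, -0.0003, -1.0]]
```

View pics/c7.png

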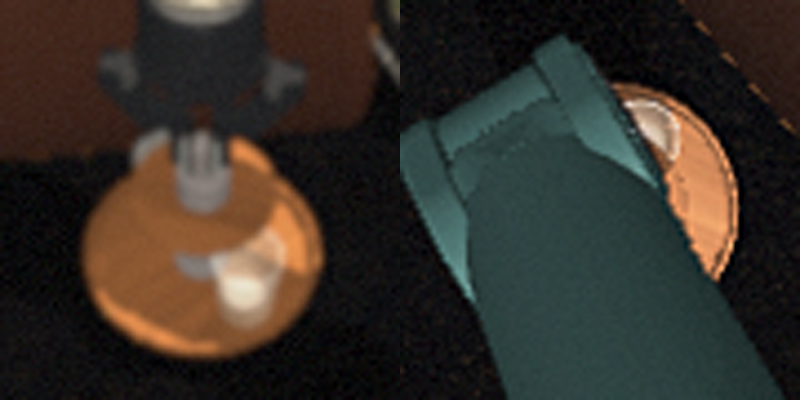

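The stand hangs level with both glasses upright, and the wrist reads the full weight. I'll raise it the rest of the way.

Request:
carry_out([
  [0.01,0,0,-0.001,0,0,0],
  [0.01,0,0,-0.004,0,0,0],
  [0.01,0,0,-0.009,0,0,0],
  [0.01,0,0,-0.016,0,0,0],
  [0.01,0,0,-0.024,0,0,0],
  [0.01,0,0,-0.033,0,0,0],
  [0.01,0,0,-0.042,0,0,0],
  [0.01,0,0,-0.051,0,0,0],
  [0.01,0,0,-0.06,0,0,0],
  [0.01,0,0,-0.069,0,0,0],
  [0.01,0,0,-0.077,0,0,0],
  [0.01,0,0,-0.083,0,0,0],
  [0.01,0,0,-0.087,0,0,0],
  [0.01,0,0,-0.09,0,0,0],
  [0.01,0,0,-0.091,0,0,0],
  [0.01,0,0,-0.091,0,0,0],
  [0.01,0,0,-0.091,0,0,0],
  [0.01,0,0,-0.091,0,0,0],
  [0.01,0,0,-0.091,0,0,0],
  [0.01,0,0,-0.091,0,0,0],
])

```text
clock: 16.35
ee_pos: [0.5038, 0.0379, 0.2573]
ee_rot: [[-0.494, 0.869, -0.0], [0.869, 0.494, -0.0], [0.0, -0.0, -1.0]]
force: [-0.4, 0.0, -8.2]
gripper_width: 0.0122
grip_force: 97.8
```

Run:
```python
from h import *
s=snap('scene');t=snap('top');o=arm.observe();p=o['ee_pos'];print(o['clock'],p,o['force'],o['torque'],o['gripper_width'],o['grip_force'])
a=np.linspace(0,2*np.pi,90,endpoint=False);C=np.c_[np.cos(a),np.sin(a),0*a];c=[]
z=p[2]-.136
for q in(s,t):
    x,y=proj(q,[[.5035,.0377,z+.06]])[0].astype(int)
    cr=cv2.resize(q['img'][y-45:y+45,x-45:x+45],(400,400),interpolation=cv2.INTER_CUBIC)
    for Q in proj(q,np.array([.5037,.0378,z+.016])+.082*C): cv2.circle(cr,tuple(((Q-(x,y)+45.5)*400/90).astype(int).tolist()),1,(0,255,255),-1)
    c.append(cr)
save({'img':np.hstack(c)},'pics/c8.png');print(z)
```

```text
16.45 [0.50382244 0.03789341 0.25728591] [-0.31283096  0.01866137 -7.90727396] [-0.0172442   0.01183973 -0.04274389] 0.012263384158171462 97.77270677732304
0.12128590996312133
```

View pics/c8.png

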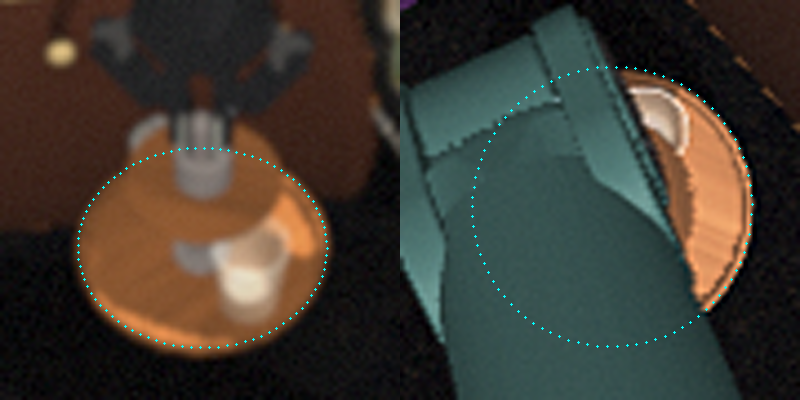

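The stand is level at 12.1 cm, with its rim on the predicted circle, both glasses upright and the grip steady.

```bash
python3 -c "
from rig import arm
print(arm.job_done())"
```

```text
the job is handed in; nothing more can be done
None
```

The job is handed in: the tier is fully home on the flange, and the stand is held level and still about 12 cm above the worktop with both shot glasses upright, 16.5 s into the 58 s limit.

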